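Unscrew the glue canister's cap and hang it on the rail

ROBOT

A 6-joint arm with a two-finger parallel gripper is mounted at the origin on the work surface. World frame = base frame: x ahead of the robot, y to its left, z up, the work surface at z = 0. Lengths are in m, angles in rad, forces in N, time in s.
With the tool pointing down it reaches from about 0.375 to 0.9 m from the base axis. Payload 3.1 kg.
Tool frame: the origin (TCP) lies at the centre of the arm's flange, where the gripper is bolted on; the fingertips stand tip_reach ahead of it and the grasp point (between the pads) lies 164 mm ahead of it (tip_reach is the distance from the TCP to the fingertips, in m); z points along the fingers, y is the direction in which the jaws open and shut (so a half turn about z gives the same grasp; the last joint's range is limited). The gripper opens to 87 mm and grips with 3 to 60 N. Pads are 19 mm wide; open, the fingers measure 117 mm over their backs; the gripper's body (75 mm by 190 mm) begins 51 mm behind the grasp point.
Start: joints at [0.938, 0.527, 1.433, -0, 1.181, -0.178], TCP at [0.275, 0.561, 0.405] pointing down, gripper open.
Joint ranges: [-3.08, 3.08], [-0.75, 2.2], [0.22, 2.44], [-1.43, 4.57], [0, 2.65], [-2.85, 2.85]. Speed limits (rad/s): [2.79, 2.79, 3.14, 3.14, 3.14, 3.14].

INTERFACE

Orientations are given as a unit quaternion [x, y, z, w].
In Python, from rig import get_obs, camera, hand_in, tip_reach gives the robot as it stands. The module is installed in compiled form; this text tells all that it offers.
- The arm moves only by the tool servo_tool, never from a script. Its argument "steps" is one flat list of numbers, 5 for each row, row after row: the finger opening in m, from 0 to 0.087, then the shift along the tool's x, y, z in m, then the turn about the tool's z in rad. A call has 1 to 12 rows; each row is the pose to reach, as a shift and turn from the pose commanded when the call began, along the tool's axes at that moment; what a row does not reach only later rows make up. A row lasts 1/8 s, in which the tool goes at most 62.5 mm and 10.7 degrees, less where a joint would pass 70% of its speed; a pose out of reach is approached as far as the arm can. A call with a gripper value outside its range is refused whole. The fingers move at their own pace and stop on an object; "force" is the grip in N (left out, the last holds). Time passes only in rows, so rows that repeat a pose let the fingers close. It gives the time, the measured TCP pose, the force and the opening at its end, in the units of the state.
- get_obs(): the state, without advancing time (a new reading comes with each control period).
- camera(name): name is "scene" or "top" or "wrist"; returns a dict with "pixels" (420x560x3 uint8, blue, green, red), "vertical_fov" (degrees; the focal length in pixels is half the picture's height over the tangent of half this angle, whatever the lens; pixels are square), "cx", "cy" (the principal point, pixels), "T" (4x4, takes a point from camera to world coordinates). Camera axes: x right, y up, looking along -z (the intrinsics and any distortion apply to the point x, -y, -z); pixel columns grow to the right and rows downward; lengths in m; the calibration is good to about 2 mm. A picture is of the moment at which its call begins. There is no depth.
- hand_in(): hands the job in, once; it reports no verdict.
The state is a dict: "time": time; "q": joint angles; "joint_velocities": joint speeds; "joint_torque": joint torques, N m; "position": TCP position; "tool_rot": TCP orientation; "ft_force": force on the tool from outside, world axes, zero at the start; "moment": the same for the moment, N m; "grip_width": finger opening in m.
Only numpy, scipy, OpenCV 4.12 (cv2) and the standard library are available. Lean on these libraries where they do the work, as an engineer would, in place of code of your own. Each camera call takes 0.05 s, during which the arm holds its last target.

TASK

Open the glue canister: unscrew its cap counter-clockwise, regripping as often as needed, until it lifts free. Then hang the cap by its clip over the flat steel rail, bar in the slot between cap and clip, and let go so that it hangs there at rest. The cap must never be laid or dropped on the counter, and the other things on the counter stay where they are.

Things in the scene. Friction and masses are not known exactly. Their poses are not given: they have to be found in the camera images.
- canister: White plastic glue canister, 108 mm diameter, fixed in a steel holder bolted to the counter; it cannot turn or move. Origin: centre of its underside on the counter, z up along the neck's axis. Shoulder 110 mm above the counter, neck 38 mm in diameter up to 147 mm, topped by a 33 mm sprung sealing disc up to about 154 mm.
- canister_mouth (a point): Top of the neck on its axis, 147 mm above the counter. The neck has a coarse right-hand thread, 27 mm rise per full turn: turned counter-clockwise (seen from above) the cap climbs, is free after about 300 degrees and then lifts straight off; not before. The sealing disc pushes the closed cap up with about 10 N, gone after some 40 degrees: turning is stiffest there.
- cap: Grey ribbed screw cap, 60 mm outer diameter, 40 mm tall, about 80 g, with a hanging clip on its +x side. Screwed fully down at the start. Origin: centre of its open underside, 117 mm above the counter when closed (rim 7 mm above the shoulder, flat top at 157 mm); z up along its axis. It has 1.5 mm sideways play on the neck and can always sit up to 2.5 mm lower in the thread than its tight height.
- cap_slot (a point): Top centre of the clip's slot, on the underside of the bridge: 41 mm from the cap's axis along its +x, 35 mm above its origin; axes as the cap. The slot is 22 mm wide, 22 mm long in y, open downwards, between the cap's wall and the clip's leg; the bridge above it is 5 mm thick, level with the cap's top.
- cap_leg (a point): Lower end of the clip's leg, level with the cap's underside, 54.5 mm from the cap's axis along its +x. The leg is 5 mm thick (52 to 57 mm from the axis), 22 mm wide in y, 40 mm tall up to the bridge, rigid. It goes round with the cap as it turns, clear above the shoulder.
- rail: Steel hanging rail, fixed: a flat bar standing on edge, 240 mm long (along its y), 10 mm thick (along its x), 40 mm tall, its top edge 170 mm above the counter, its lower edge at 130 mm, on two round posts 240 mm apart (one at each end; feet 44 mm diameter). Origin on the counter below the bar's middle.
- rail_top (a point): Middle of the bar's top edge, 170 mm above the counter; axes as the rail (y along the bar).
- glue_bottle: Bystander to leave where it is: white squeeze bottle with a pointed nozzle, 60 dia x 170 mm tall. Origin: centre of its underside.
- tin: Bystander to leave where it is: round tin, 54 dia x 85 mm tall, between the canister and the rail. Origin: centre of its underside.
- tape_roll: Bystander to leave where it is: roll of tape lying flat, 84 dia x 45 mm tall. Origin: centre of its underside.
- putty_knife: Bystander to leave where it is: spatula about 200 mm long lying flat. Origin: middle of the tool.
- cartridge_a: Bystander to leave where it is: sealant cartridge standing upright, 48 dia x 178 mm tall. Origin: centre of its underside.
- tub: Bystander to leave where it is: jar, 90 dia x 85 mm tall. Origin: centre of its underside.
- cartridge_b: Bystander to leave where it is: sealant cartridge standing upright, 48 dia x 178 mm tall. Origin: centre of its underside.
Not all that is in view belongs to the job. What is shaped like the cap but blue or pink is not meant.

How it is judged:
By the outcome, as a careful person would: the job done as asked, in the order asked, and still so for the second after the job is handed in, with the robot touching nothing.
It also fails if it takes over 72 s, if anything falls off the work surface, if the arm or the gripper's body presses on something with over 40 N, if the wrist force passes 120 N, or if a joint passes its speed limit or range.

## Working session

There is one attempt and no reset: what is moved stays moved. The work goes in short steps, Python scripts to look and compute and a tool call to move; the robot and the scene stay as the last step left them, time stands still between calls to the robot, and variables do not carry over. Pictures are saved under pics/ and viewed, and the job is handed in when it is done.

Besides the shell and the picture viewer there is one more tool, called as name(argument=value, ...) on one line, values as JSON. servo_tool: Moves the arm, as the interface text tells. Its arguments: {"type":"object","properties":{"steps":{"type":"array"},"force":{"type":"number"}},"required":["steps"]}

```bash
mkdir -p pics
cat > h.py <<'E'
import numpy as np, cv2
from rig import get_obs, camera, hand_in, tip_reach
def shot(n,f):
    c=camera(n); cv2.imwrite('pics/'+f+'.png',c['pixels']); np.savez('pics/'+f+'.npz',**{k:np.array(v) for k,v in c.items()}); return c
E
python3 - <<'E'
from h import *
print(tip_reach if not callable(tip_reach) else tip_reach())
o=get_obs();print(o)
for n in ("scene","top","wrist"):
    c=shot(n,n+'0'); print(n,c.keys(),c['vertical_fov'],c['cx'],c['cy'],np.round(c['T'],4).tolist())
E
```

```text
0.1822
{'time': 0.0, 'q': array([ 9.37513695e-01,  5.28481370e-01,  1.43388954e+00, -2.50134001e-05,
        1.18140558e+00, -1.78507348e-01]), 'joint_velocities': array([-0.00185763, -0.00058845,  0.00013964,  0.00063861,  0.00054803,
        0.00106069]), 'joint_torque': array([ 5.44352060e-04, -4.40039170e+01, -1.76595247e+01,  6.34364784e-02,
        5.80394478e-02, -1.32943342e-04]), 'position': array([0.274314  , 0.56120658, 0.40376593]), 'tool_rot': array([ 2.25428411e-01,  9.74259123e-01, -1.00776466e-03, -4.20508288e-04]), 'ft_force': array([ 0.01268062, -0.81816531, -0.08820474]), 'moment': array([-0.03637765,  0.00752785,  0.0080926 ]), 'grip_width': 0.08689385521407657}
scene dict_keys(['pixels', 'vertical_fov', 'cx', 'cy', 'T']) 53.8085811793311 276.9529988805375 204.97929820548134 [[-0.5582, -0.6502, 0.5154, 1.1808], [0.8296, -0.4293, 0.357, 0.4153], [-0.0109, 0.6269, 0.7791, 0.9968], [0.0, 0.0, 0.0, 1.0]]
top dict_keys(['pixels', 'vertical_fov', 'cx', 'cy', 'T']) 53.57307067094613 279.2697334443399 213.39729001258468 [[-0.0314, 0.9758, -0.2165, 0.2918], [-0.9995, -0.0316, 0.0023, 0.0277], [-0.0046, 0.2165, 0.9763, 1.4834], [0.0, 0.0, 0.0, 1.0]]
wrist dict_keys(['pixels', 'vertical_fov', 'cx', 'cy', 'T']) 68.18939406966886 277.27443535823 202.96907193660297 [[0.4398, -0.8662, -0.2374, 0.2095], [0.8981, 0.4236, 0.1182, 0.5933], [-0.0019, -0.2652, 0.9642, 0.3828], [0.0, 0.0, 0.0, 1.0]]
```

View pics/scene0.png

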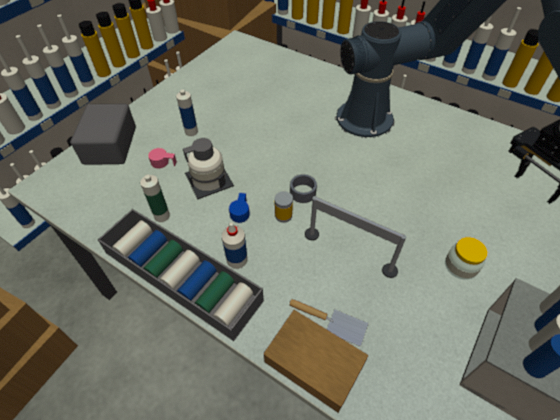

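View pics/top0.png

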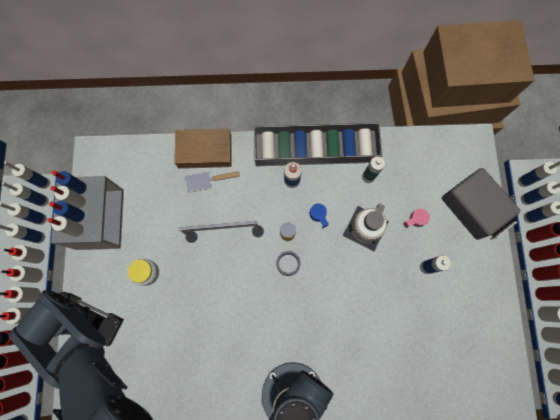

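View pics/wrist0.png

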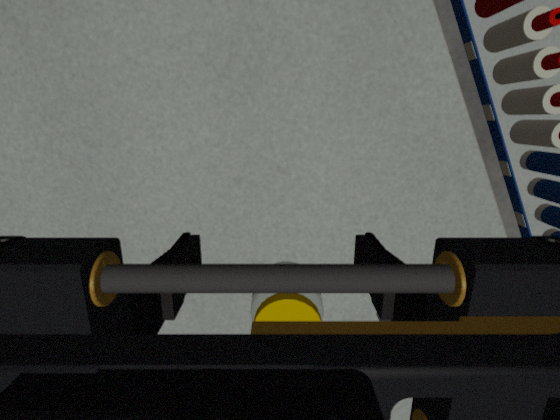

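Run:
```python
from h import *
t=cv2.imread('pics/top0.png');s=cv2.imread('pics/scene0.png')
a=cv2.resize(t[190:260,330:410],None,fx=7,fy=7,interpolation=cv2.INTER_CUBIC)
b=cv2.resize(t[205:255,170:310],None,fx=5,fy=5,interpolation=cv2.INTER_CUBIC)
c=cv2.resize(s[130:210,160:250],None,fx=7,fy=7,interpolation=cv2.INTER_CUBIC)
d=cv2.resize(s[180:290,295:415],None,fx=5,fy=5,interpolation=cv2.INTER_CUBIC)
for n,i in zip('abcd',(a,b,c,d)): cv2.imwrite(f'pics/z{n}.png',i)
```

```text
(no output)
```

View pics/za.png

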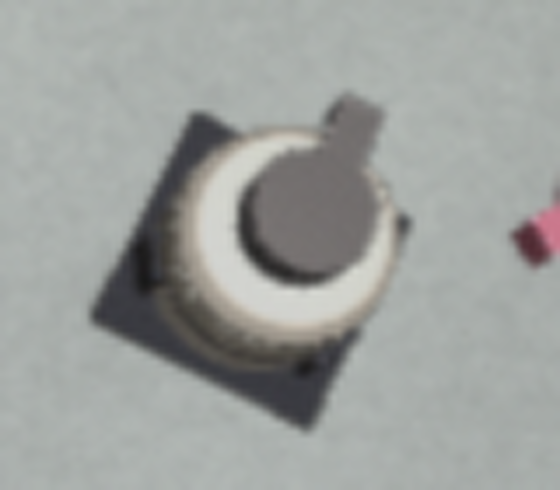

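View pics/zb.png

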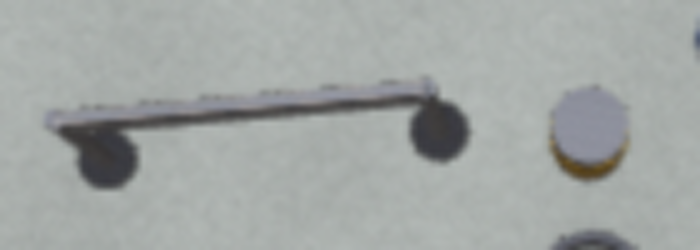

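View pics/zc.png

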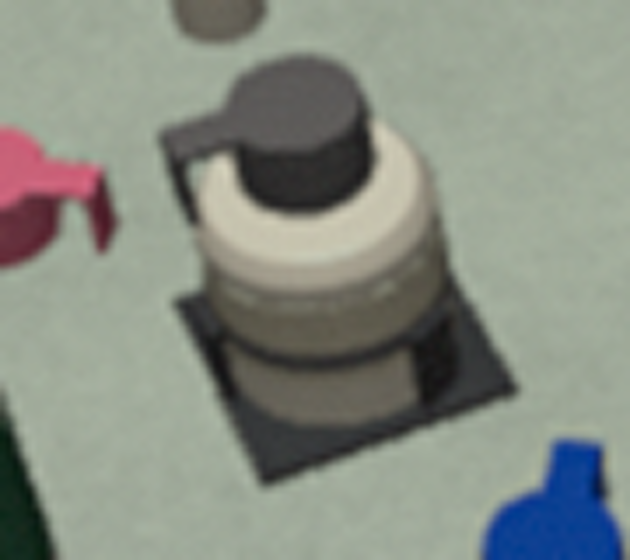

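View pics/zd.png

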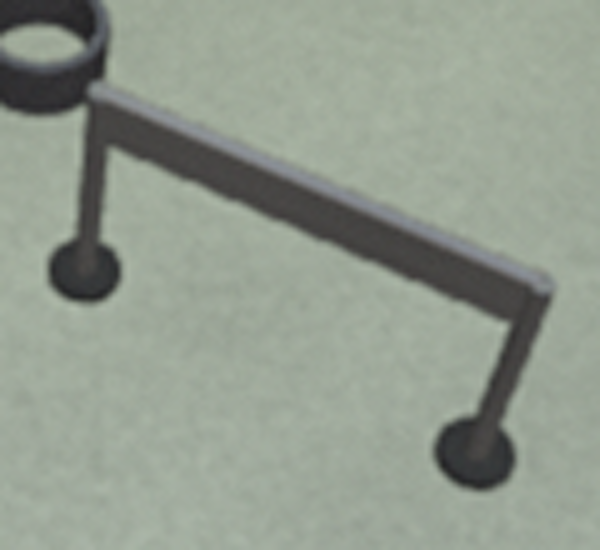

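```bash
cat >> h.py <<'E'
def ray(c,u,v):
    T=np.array(c['T']); f=210/np.tan(np.radians(float(c['vertical_fov']))/2)
    d=T[:3,:3]@np.array([(u-float(c['cx']))/f,-(v-float(c['cy']))/f,-1.]); return T[:3,3],d/np.linalg.norm(d)
def onz(c,u,v,z):
    p,d=ray(c,u,v); return p+d*(z-p[2])/d[2]
def tri(c1,u1,c2,u2):
    p,d=ray(c1,*u1);q,e=ray(c2,*u2)
    s=np.linalg.lstsq(np.c_[d,-e],q-p,rcond=None)[0]; a=p+d*s[0];b=q+e*s[1]; return (a+b)/2,np.linalg.norm(a-b)
def proj(c,X):
    T=np.array(c['T']); f=210/np.tan(np.radians(float(c['vertical_fov']))/2)
    x=T[:3,:3].T@(np.array(X)-T[:3,3]); return float(c['cx'])+f*x[0]/-x[2], float(c['cy'])-f*x[1]/-x[2]
E
python3 - <<'E'
from h import *
np.set_printoptions(precision=4,suppress=True)
t=np.load('pics/top0.npz');s=np.load('pics/scene0.npz')
print('cap',onz(t,374.7,220.4,.157),onz(s,202.4,145,.157),tri(t,(374.7,220.4),s,(202.4,145)))
print('clip',onz(t,382.4,204.3,.157),onz(s,160+172/7,130+140/7,.157))
for a,b in (((180,229),(404,237.4)),((255.6,222.4),(314,198))):
    print('rail',onz(t,*a,.17),onz(s,*b,.17),tri(t,a,s,b))
print('feet',onz(t,170+107/5,205+160/5,0),onz(t,170+440/5,205+130/5,0))
print('feet',onz(s,295+475/5,180+455/5,0),onz(s,295+85/5,180+270/5,0))
print('tin',onz(t,170+590/5,205+125/5,.085))
print(len(s['pixels']))
E
```

```text
cap [ 0.5526 -0.2848  0.157 ] [ 0.5579 -0.2805  0.157 ] (array([ 0.5536, -0.2859,  0.151 ]), np.float64(0.0007264461277144147))
clip [ 0.6055 -0.3143  0.157 ] [ 0.6029 -0.3104  0.157 ]
rail [0.5421 0.3448 0.17  ] [0.5486 0.3471 0.17  ] (array([0.5434, 0.3465, 0.1631]), np.float64(5.6930238317896686e-05))
rail [0.5558 0.1017 0.17  ] [0.5616 0.1038 0.17  ] (array([0.5571, 0.1018, 0.1642]), np.float64(0.000456117962300612))
feet [0.5438 0.344  0.    ] [0.558  0.1032 0.    ]
feet [0.5433 0.3454 0.    ] [0.5553 0.1049 0.    ]
tin [ 0.5429 -0.0036  0.085 ]
420
```

```bash
cat >> h.py <<'E'
def st():
    o=get_obs(); x,y,z,w=o['tool_rot']; 
    from scipy.spatial.transform import Rotation as R
    M=R.from_quat(o['tool_rot']).as_matrix(); return o,M,np.degrees(np.arctan2(M[1,1],M[0,1]))
def go(x,y,z,phi):
    o,M,p=st(); d=M.T@(np.array([x,y,z])-o['position']); print('t',round(o['time'],2),'pos',np.round(o['position'],4),'phi',round(p,2),'q6',round(o['q'][5],2),'F',np.round(o['ft_force'],1),'w',round(o['grip_width'],4))
    print('shift',np.round(d,4),'turn',round(-np.radians(phi-p),3))
E
python3 - <<'E'
from h import *
go(.477,-.238,.40,-120)
E
```

```text
t 0.15 pos [0.2744 0.5613 0.404 ] phi 63.94 q6 -0.18 F [ 0.3 -0.3 -0.5] w 0.0869
shift [-0.5331 -0.629   0.0049] turn 3.21
```

servo_tool(steps=[0.087,-0.533,-0.629,0,1.8,0.087,-0.533,-0.629,0,1.8,0.087,-0.533,-0.629,0,1.8,0.087,-0.533,-0.629,0,1.8,0.087,-0.533,-0.629,0,1.8,0.087,-0.533,-0.629,0,1.8,0.087,-0.533,-0.629,0,1.8,0.087,-0.533,-0.629,0,1.8,0.087,-0.533,-0.629,0,1.8,0.087,-0.533,-0.629,0,1.8,0.087,-0.533,-0.629,0,1.8,0.087,-0.533,-0.629,0,1.8])

```text
time: 1.65
position: [0.4588, -0.1677, 0.4047]
tool_rot: [0.903, 0.429, 0.0, -0.0]
ft_force: [1.7, 0.4, 0.9]
grip_width: 0.0867
```

Run:
```python
from h import *
go(.477,-.238,.40,-120)
```

```text
t 1.65 pos [ 0.4588 -0.1677  0.4047] phi -39.23 q6 0.1 F [1.7 0.4 0.9] w 0.0867
shift [-0.0429  0.0585  0.0047] turn 1.41
```

servo_tool(steps=[0.087,-0.043,0.058,0.005,1.41,0.087,-0.043,0.058,0.005,1.41,0.087,-0.043,0.058,0.005,1.41,0.087,-0.043,0.058,0.005,1.41,0.087,-0.043,0.058,0.005,1.41,0.087,-0.043,0.058,0.005,1.41,0.087,-0.043,0.058,0.005,1.41,0.087,-0.043,0.058,0.005,1.41,0.087,-0.043,0.058,0.005,1.41])

```text
time: 2.78
position: [0.4764, -0.2355, 0.3995]
tool_rot: [0.966, -0.258, -0.0, -0.0]
ft_force: [-0.1, -0.2, 0.7]
grip_width: 0.087
```

Run:
```python
from h import *
print(np.round(get_obs()['q'],3))
go(.477,-.238,.40,-120)
c=shot('wrist','wrist1'); print(np.round(c['T'],3).tolist())
```

```text
[-0.669  0.409  1.672 -0.     1.061  1.423]
t 2.77 pos [ 0.4764 -0.2355  0.3995] phi -119.91 q6 1.42 F [-0.1 -0.2  0.7] w 0.087
shift [ 0.0018  0.0019 -0.0005] turn 0.002
[[-0.499, 0.836, 0.23, 0.539], [-0.867, -0.481, -0.132, -0.271], [-0.0, -0.265, 0.964, 0.378], [0.0, 0.0, 0.0, 1.0]]
```

View pics/wrist1.png

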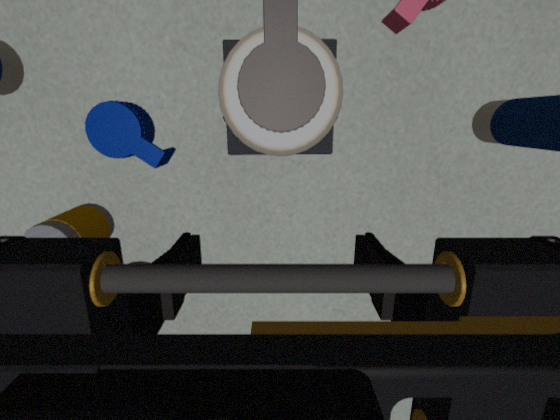

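Run:
```python
from h import *
np.set_printoptions(precision=4,suppress=True)
c=np.load('pics/wrist1.npz');im=c['pixels'].astype(int)
print(im[85,281],im[85,230],im[85,248:256],im[85,318:330].tolist())
g=im.mean(2); bright=g>np.mean([g[85,281],g[85,232]])
m=(~bright).astype(np.uint8)
# cap edge by radial scan
from math import *
pts=[]
for a in np.radians(np.arange(-20,200,4)):
    for r in np.arange(30,60,.5):
        u,v=281+r*cos(a),85+r*sin(a)
        if bright[int(round(v)),int(round(u))]: pts.append((u,v));break
pts=np.array(pts,np.float32); e=cv2.fitEllipse(pts);print(e)
P=onz(c,*e[0],.157);print('cap',P)
L=onz(c,e[0][0]-e[1][0]/2,e[0][1],.157);print('radius',np.linalg.norm(L-P))
# clip edges at rows 5,15
for v in (4,12,20):
    row=g[v,230:330]; print(v,np.where(row<g[85,281]+12)[0][[0,-1]]+230)
    x=np.where(row<g[85,281]+12)[0]+230; Q=onz(c,x.mean(),v,.157); print(Q, degrees(atan2(Q[1]-P[1],Q[0]-P[0])), np.linalg.norm(onz(c,x[0],v,.157)-onz(c,x[-1],v,.157)))
```

```text
[102 105 109] [160 160 158] [[101 104 108]
 [102 104 108]
 [100 104 110]
 [100 101 107]
 [103 106 109]
 [105 107 109]
 [104 105 110]
 [102 105 108]] [[99, 100, 104], [99, 99, 104], [100, 103, 106], [99, 99, 103], [100, 102, 107], [98, 101, 104], [94, 96, 101], [106, 107, 110], [156, 159, 158], [158, 160, 161], [157, 160, 160], [159, 161, 161]]
((281.06298828125, 84.24809265136719), (89.31094360351562, 96.35275268554688), 2.410557985305786)
cap [ 0.5569 -0.2843  0.157 ]
radius 0.02991172292927995
4 [263 297]
[ 0.5983 -0.3072  0.157 ] -28.94677126071644 0.021396754189733753
12 [263 297]
[ 0.5945 -0.305   0.157 ] -28.857242708729103 0.021526520177464915
20 [263 297]
[ 0.5906 -0.3027  0.157 ] -28.745425937649497 0.021657869766395978
```

Run:
```python
from h import *
go(.557,-.284,.304,-119)
```

```text
t 2.83 pos [ 0.4765 -0.2355  0.3996] phi -119.88 q6 1.42 F [-0.9  0.2  0.1] w 0.0872
shift [0.0941 0.002  0.0955] turn -0.015
```

servo_tool(steps=[0.087,0.094,0.002,0,-0.015,0.087,0.094,0.002,0,-0.015,0.087,0.094,0.002,0,-0.015,0.087,0.094,0.002,0.04,-0.015,0.087,0.094,0.002,0.07,-0.015,0.087,0.094,0.002,0.0955,-0.015,0.087,0.094,0.002,0.0955,-0.015,0.087,0.094,0.002,0.0955,-0.015])

```text
time: 3.82
position: [0.5569, -0.2841, 0.3052]
tool_rot: [0.968, -0.251, 0.0, 0.0]
ft_force: [0.6, -0.2, 0.8]
grip_width: 0.0868
```

Run:
```python
from h import *
go(.557,-.284,.304,-119)
c=shot('wrist','wrist2')
c=shot('top','top2')
a=c['pixels'][190:260,330:410]; cv2.imwrite('pics/top2z.png',cv2.resize(a,None,fx=7,fy=7))
```

```text
t 3.83 pos [ 0.5569 -0.2841  0.3052] phi -119.09 q6 1.43 F [ 0.6 -0.2  0.8] w 0.0868
shift [ 0.0001 -0.0002  0.0012] turn -0.002
```

View pics/wrist2.png

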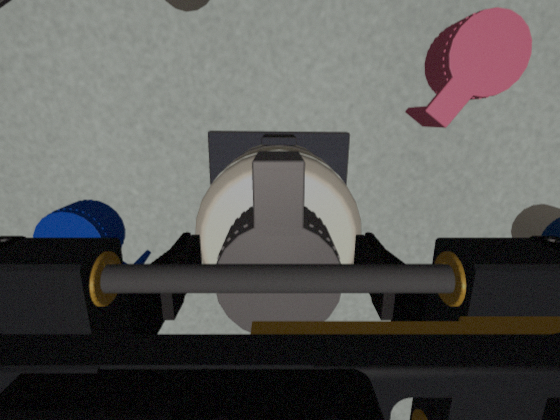

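servo_tool(steps=[0.05,0,0,0,0,0.05,0,0,0,0,0.05,0,0,0,0,0.05,0,0,0,0], force=40)

```text
time: 4.42
position: [0.5569, -0.2844, 0.3044]
tool_rot: [0.968, -0.251, -0.0, 0.0]
ft_force: [-0.5, -1.0, 0.4]
grip_width: 0.0601
```

servo_tool(steps=[0.05,0,0,-0.0005,-0.12,0.05,0,0,-0.001,-0.24,0.05,0,0,-0.0015,-0.36,0.05,0,0,-0.002,-0.48,0.05,0,0,-0.0026,-0.6,0.05,0,0,-0.0031,-0.72])

```text
time: 5.18
position: [0.5569, -0.2841, 0.307]
tool_rot: [0.994, 0.108, -0.0, -0.0]
ft_force: [0.2, 0.7, -0.6]
grip_width: 0.0594
```

Run:
```python
from h import *
go(.557,-.284,.304,-119); print(get_obs()['moment'])
c=shot('top','top3')
a=c['pixels'][190:260,330:410]; cv2.imwrite('pics/top3z.png',cv2.resize(a,None,fx=7,fy=7))
c=shot('wrist','wrist3')
```

```text
t 5.17 pos [ 0.5569 -0.2841  0.307 ] phi -77.64 q6 0.7 F [ 0.2  0.7 -0.6] w 0.0594
shift [ 0.0001 -0.      0.003 ] turn 0.722
[-0.02872691  0.09883404  0.053541  ]
```

View pics/wrist3.png

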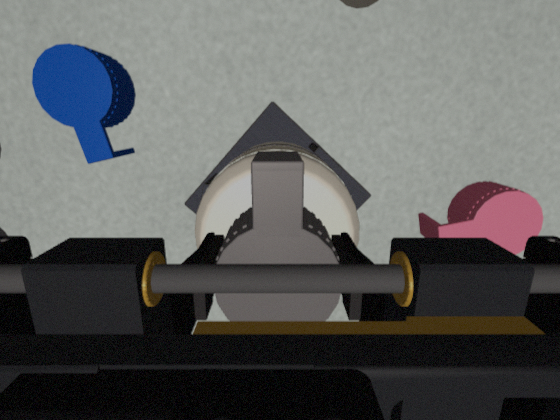

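servo_tool(steps=[0.05,0,0,-0.0005,-0.12,0.05,0,0,-0.001,-0.24,0.05,0,0,-0.0015,-0.36,0.05,0,0,-0.002,-0.48,0.05,0,0,-0.0026,-0.6,0.05,0,0,-0.0031,-0.72,0.05,0,0,-0.0036,-0.84,0.05,0,0,-0.0041,-0.96,0.05,0,0,-0.0046,-1.08,0.05,0,0,-0.0052,-1.2,0.05,0,0,-0.0057,-1.32,0.05,0,0,-0.0062,-1.44])

```text
time: 6.78
position: [0.5567, -0.2837, 0.3131]
tool_rot: [0.677, 0.736, 0.0, -0.001]
ft_force: [-1.1, 1.1, -1.5]
grip_width: 0.0601
```

servo_tool(steps=[0.05,0,0,-0.0005,-0.12,0.05,0,0,-0.001,-0.24,0.05,0,0,-0.0015,-0.36,0.05,0,0,-0.002,-0.48,0.05,0,0,-0.0026,-0.6,0.05,0,0,-0.0031,-0.72,0.05,0,0,-0.0036,-0.84,0.05,0,0,-0.0041,-0.96,0.05,0,0,-0.0046,-1.08,0.05,0,0,-0.0052,-1.2,0.05,0,0,-0.0057,-1.32,0.05,0,0,-0.0062,-1.44])

```text
time: 8.28
position: [0.5562, -0.2838, 0.319]
tool_rot: [0.024, 1.0, 0.001, -0.002]
ft_force: [-1.4, 1.0, -1.0]
grip_width: 0.06
```

Run:
```python
from h import *
go(.557,-.284,.304,-119); print(get_obs()['moment'],get_obs()['q'])
c=shot('wrist','wrist4')
```

```text
t 8.28 pos [ 0.5562 -0.2838  0.319 ] phi 87.24 q6 -2.17 F [-1.4  1.  -1. ] w 0.06
shift [-0.0009 -0.0002  0.015 ] turn 3.6
[ 0.12290004  0.3251829  -0.01652707] [-6.50454032e-01  6.29846902e-01  1.50968515e+00 -3.93141438e-04
  1.00572542e+00 -2.17288167e+00]
```

View pics/wrist4.png

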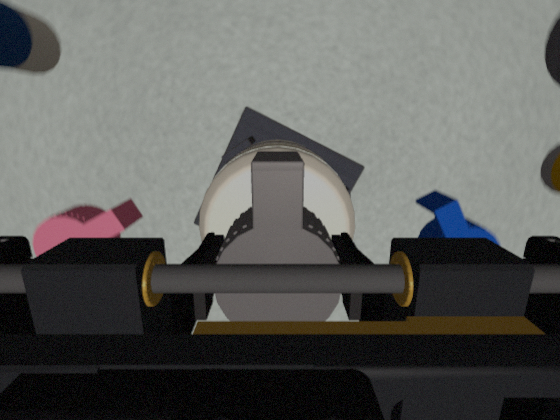

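servo_tool(steps=[0.087,0,0,0,0,0.087,0,0,0,0,0.087,0,0,0,0,0.087,0,0,-0.06,0,0.087,0,0,-0.065,0,0.087,0,0,-0.065,0.18,0.087,0,0,-0.065,0.36,0.087,0,0,-0.065,0.54,0.087,0,0,-0.065,0.72,0.087,0,0,-0.065,0.9,0.087,0,0,-0.065,1.08,0.087,0,0,-0.065,1.26])

```text
time: 9.82
position: [0.5568, -0.2841, 0.3843]
tool_rot: [0.612, 0.791, 0.0, -0.0]
ft_force: [-0.1, -0.0, -0.5]
grip_width: 0.087
```

servo_tool(steps=[0.087,0,0,0,0.18,0.087,0,0,0,0.36,0.087,0,0,0,0.54,0.087,0,0,0,0.72,0.087,0,0,0,0.9,0.087,0,0,0,1.08,0.087,0,0,0,1.26,0.087,0,0,0,1.44,0.087,0,0,0,1.62,0.087,0,0,0,1.8,0.087,0,0,0,1.88,0.087,0,0,0,1.88])

```text
time: 11.32
position: [0.5568, -0.2841, 0.3843]
tool_rot: [1.0, -0.024, -0.0, -0.0]
ft_force: [-0.1, -0.5, 0.6]
grip_width: 0.0867
```

Run:
```python
from h import *
go(.557,-.284,.319,-93)
shot('wrist','wrist5')
for n,r in (('top',(190,260,330,410)),('scene',(120,210,150,250))):
    c=shot(n,n+'5')
    a=c['pixels'][r[0]:r[1],r[2]:r[3]]; cv2.imwrite('pics/%s5z.png'%n,cv2.resize(a,None,fx=6,fy=6))
```

```text
t 11.32 pos [ 0.5568 -0.2841  0.3843] phi -92.73 q6 0.97 F [-0.1 -0.5  0.6] w 0.0867
shift [ 0.0002 -0.0001  0.0653] turn 0.005
```

View pics/wrist5.png

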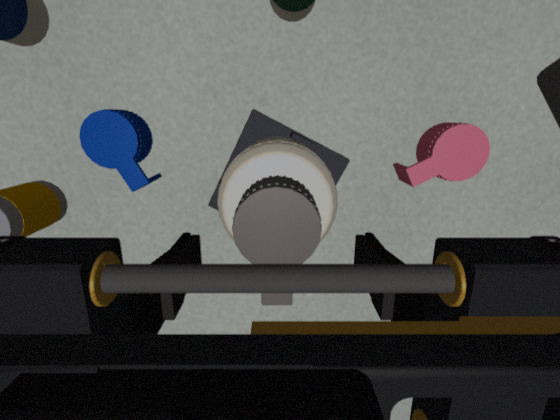

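View pics/scene5z.png

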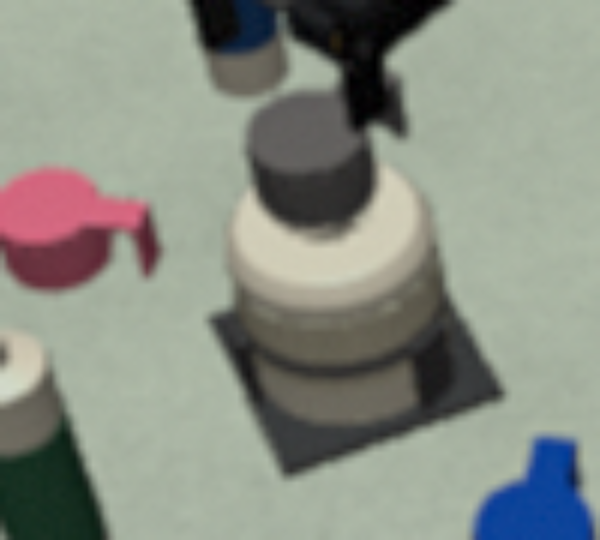

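servo_tool(steps=[0.087,0,0,0.04,0,0.087,0,0,0.065,0,0.087,0,0,0.065,0,0.087,0,0,0.065,0,0.05,0,0,0.065,0,0.05,0,0,0.065,0,0.05,0,0,0.065,0,0.05,0,0,0.065,0], force=40)

```text
time: 12.48
position: [0.557, -0.2843, 0.3202]
tool_rot: [1.0, -0.024, 0.0, 0.0]
ft_force: [0.1, 0.6, 1.8]
grip_width: 0.0598
```

servo_tool(steps=[0.05,0,0,-0.0005,-0.12,0.05,0,0,-0.001,-0.24,0.05,0,0,-0.0015,-0.36,0.05,0,0,-0.002,-0.48,0.05,0,0,-0.0026,-0.6,0.05,0,0,-0.0031,-0.72,0.05,0,0,-0.0036,-0.84,0.05,0,0,-0.0041,-0.96,0.05,0,0,-0.0046,-1.08,0.05,0,0,-0.0052,-1.2,0.05,0,0,-0.0057,-1.32,0.05,0,0,-0.0062,-1.44])

```text
time: 13.98
position: [0.5565, -0.2837, 0.3263]
tool_rot: [0.766, 0.642, -0.0, -0.001]
ft_force: [-0.9, 2.3, 3.2]
grip_width: 0.06
```

servo_tool(steps=[0.05,0,0,-0.0005,-0.12,0.05,0,0,-0.001,-0.24,0.05,0,0,-0.0015,-0.36,0.05,0,0,-0.002,-0.48,0.05,0,0,-0.0026,-0.6])

```text
time: 14.6
position: [0.5563, -0.2838, 0.3289]
tool_rot: [0.542, 0.84, 0.0, -0.001]
ft_force: [-2.4, 1.1, 2.0]
grip_width: 0.0599
```

Run:
```python
from h import *
go(.557,-.284,.35,-93)
shot('wrist','wrist6')
```

```text
t 14.6 pos [ 0.5563 -0.2838  0.3289] phi 24.33 q6 -1.07 F [-2.4  1.1  2. ] w 0.0599
shift [-0.0004  0.0005 -0.0211] turn 2.048
```

View pics/wrist6.png

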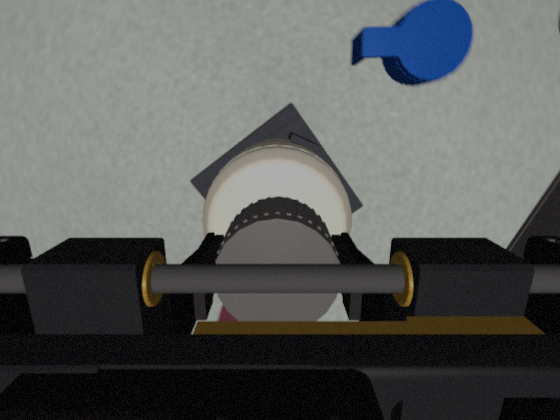

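servo_tool(steps=[0.05,0,0,-0.002,0,0.05,0,0,-0.005,0,0.05,0,0,-0.008,0,0.05,0,0,-0.01,0])

```text
time: 15.15
position: [0.557, -0.2843, 0.3386]
tool_rot: [0.544, 0.839, 0.0, 0.0]
ft_force: [-0.2, -0.1, -2.2]
grip_width: 0.0602
```

servo_tool(steps=[0.05,0,0,-0.04,0,0.05,0,0,-0.081,0,0.05,0,0,-0.081,0])

```text
time: 15.52
position: [0.558, -0.2849, 0.4238]
tool_rot: [0.544, 0.839, -0.0, 0.005]
ft_force: [-0.6, 0.6, -1.8]
grip_width: 0.06
```

Run:
```python
from h import *
go(.64,.22,.42,93.2)
```

```text
t 15.53 pos [ 0.558  -0.2849  0.4238] phi 24.12 q6 -1.07 F [-0.6  0.6 -1.8] w 0.06
shift [0.4273 0.2812 0.0015] turn -1.206
```

servo_tool(steps=[0.05,0.035,0.024,0,-0.1,0.05,0.071,0.047,0,-0.2,0.05,0.107,0.07,0,-0.3,0.05,0.142,0.094,0,-0.4,0.05,0.178,0.117,0,-0.5,0.05,0.213,0.14,0,-0.6,0.05,0.249,0.164,0,-0.7,0.05,0.285,0.187,0,-0.8,0.05,0.32,0.21,0,-0.9,0.05,0.356,0.234,0,-1.0,0.05,0.391,0.258,0,-1.1,0.05,0.427,0.281,0,-1.2])

```text
time: 17.02
position: [0.6388, 0.2216, 0.4179]
tool_rot: [-0.027, 1.0, -0.0, -0.001]
ft_force: [0.6, -0.4, -1.6]
grip_width: 0.0599
```

servo_tool(steps=[0.05,0,0,0,0,0.05,0,0,0,0])

```text
time: 17.27
position: [0.6386, 0.2201, 0.4183]
tool_rot: [-0.025, 1.0, -0.001, -0.001]
ft_force: [-0.4, 0.1, -0.4]
grip_width: 0.0601
```

Run:
```python
from h import *
go(.64,.22,.42,93.2)
shot('wrist','wrist7')
shot('scene','scene7')
```

```text
t 17.27 pos [0.6386 0.2201 0.4183] phi 92.86 q6 -1.45 F [-0.4  0.1 -0.4] w 0.0601
shift [-0.0014 -0.0001 -0.0018] turn -0.006
```

View pics/wrist7.png

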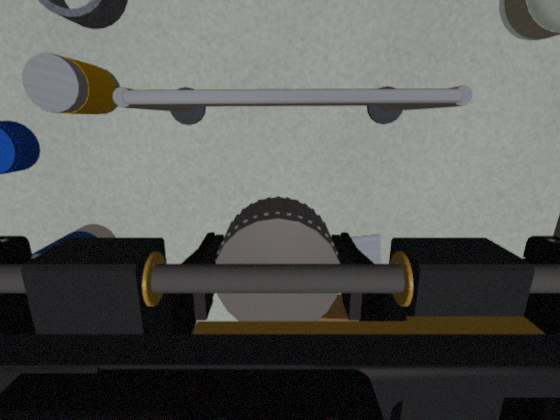

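View pics/scene7.png

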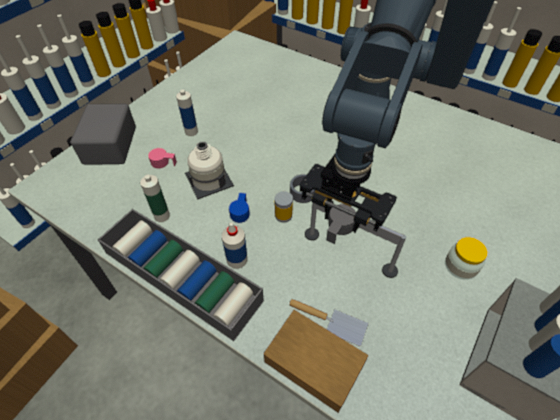

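Run:
```python
from h import *
np.set_printoptions(precision=4,suppress=True)
c=np.load('pics/wrist7.npz');im=c['pixels'];g=im.astype(int).mean(2)
print(np.c_[np.arange(86,108),g[86:108,[150,220,280,340,420]]].astype(int).tolist())
cv2.imwrite('pics/w7z.png',cv2.resize(im[75:120,105:480],None,fx=2,fy=4))
o,M,p=st();
```

```text
[[86, 151, 146, 144, 154, 147], [87, 150, 151, 146, 152, 148], [88, 149, 152, 138, 134, 125], [89, 129, 128, 121, 113, 111], [90, 113, 115, 122, 120, 124], [91, 127, 130, 131, 126, 127], [92, 131, 134, 132, 130, 127], [93, 131, 133, 134, 131, 130], [94, 134, 135, 132, 130, 132], [95, 133, 134, 131, 127, 130], [96, 134, 132, 130, 129, 129], [97, 134, 133, 132, 128, 130], [98, 132, 135, 132, 128, 131], [99, 132, 136, 133, 127, 125], [100, 134, 130, 126, 122, 117], [101, 129, 126, 122, 112, 106], [102, 126, 120, 106, 96, 89], [103, 108, 94, 81, 61, 60], [104, 69, 60, 53, 50, 52], [105, 52, 58, 76, 91, 52], [106, 51, 116, 124, 134, 50], [107, 50, 145, 145, 148, 48]]
```

View pics/w7z.png

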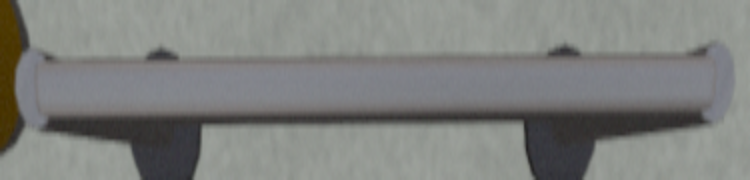

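Run:
```python
from h import *
np.set_printoptions(precision=4,suppress=True)
c=np.load('pics/wrist7.npz')
A=onz(c,150,96.1,.17);B=onz(c,420,95.2,.17);print(A,B,np.degrees(np.arctan2(*(B-A)[1::-1])))
print('thick',np.linalg.norm(onz(c,280,88.6,.17)-onz(c,280,102.7,.17)))
L=onz(c,122,96.2,.17);R=onz(c,463,95,.17);print(L,R,np.linalg.norm(L-R),(L+R)/2)
# cap disc sides
print('cap u',onz(c,216,270,.235),onz(c,340,270,.235)); o,M,p=st(); print(o['position'])
for z in(.22,.225,.23,.235,.24): print(z,np.linalg.norm(onz(c,215.5,270,z)-onz(c,340.5,270,z)))
w=np.load('pics/wrist3.npz')
# clip feature: wrist6 vs wrist4 top of cap
t=np.load('pics/wrist4.npz')['pixels'].astype(int).mean(2);s=np.load('pics/wrist7.npz')['pixels'].astype(int).mean(2)
d=np.load('pics/wrist6.npz')['pixels'].astype(int).mean(2)
for im in (t,s,d): 
    print(im[255,205:230].astype(int),im[255,325:350].astype(int)); print(im[190:230,240].astype(int))
```

```text
[0.5559 0.1274 0.17  ] [0.5461 0.3145 0.17  ] 93.00818094181588
thick 0.009269201696983184
[0.557  0.1079 0.17  ] [0.5445 0.3442 0.17  ] 0.236627410849284 [0.5507 0.2261 0.17  ]
cap u [0.6524 0.1854 0.235 ] [0.6489 0.2568 0.235 ]
[0.6388 0.2192 0.4189]
0.22 0.07870202856541446
0.225 0.07648292947936958
0.23 0.07426383039332472
0.235 0.07204473130727991
0.24 0.06982563222123499
[13  5 18 13  7 20 20  1  6 14 18  9 41 44 42 60 90 94 98 97 97 96 99 98
 99] [ 98  98  98 100  99 100 101 100  94  77  41  41  36  21   4  14  11  12
  18  10   9   8   9   7   4]
[176 174 176 175 176 175 175 176 176 176 174 176 176 175 175 175 176 175
 176 175 173 174 172 153 111  58  42  38  36  41  39  39  41  38  38  40
  41  37  37  34]
[11  5  2  2  2 10 14  4 19 20  1 20 21 58 86 93 97 96 92 95 98 98 96 95
 95] [101  97  99  96  97  99  99  97 100  99  89  59  45  13  14   9   9  11
  11   5  16  10  14   7  10]
[144 144 149 149 154 152 152 152 150 151 152 150 150 147 149 152 152 151
 152 149 146 142 128  83  36  35  39  28  38  39  39  39  33  32  32  40
  37  39  47  71]
[10  5  7 12 13  5  4 11  8 18 14 12 19 64 92 93 94 90 92 93 96 94 94 94
 95] [95 94 93 95 93 95 94 92 95 94 82 58 60 21  8  6  5 21  6 11 12  3  1 10
 10]
[169 171 170 172 170 172 171 172 170 169 169 170 170 172 170 170 170 169
 172 167 162 157 134  77  34  37  36  40  40  41  38  37  37  34  37  43
  40  41  51  72]
```

Run:
```python
from h import *
go(.510,.223,.366,93.0)
```

```text
t 17.38 pos [0.6388 0.2192 0.4189] phi 92.78 q6 -1.45 F [ 0.2  0.7 -1.3] w 0.0598
shift [0.1284 0.0101 0.0531] turn -0.004
```

servo_tool(steps=[0.05,0.03,0.003,0,0,0.05,0.07,0.006,0,0,0.05,0.11,0.009,0,0,0.05,0.128,0.01,0,-0.004,0.05,0.128,0.01,0,-0.004,0.05,0.128,0.01,0.025,-0.004,0.05,0.128,0.01,0.053,-0.004,0.05,0.128,0.01,0.053,-0.004,0.05,0.128,0.01,0.053,-0.004])

```text
time: 18.5
position: [0.5118, 0.2236, 0.3672]
tool_rot: [-0.027, 1.0, 0.0, 0.001]
ft_force: [0.2, 0.7, -1.0]
grip_width: 0.0599
```

Run:
```python
from h import *
go(.510,.223,.345,93.0)
for n,r in (('top',(170,260,170,280)),('scene',(160,290,290,420))):
    c=shot(n,n+'8')
    a=c['pixels'][r[0]:r[1],r[2]:r[3]]; cv2.imwrite('pics/%s8z.png'%n,cv2.resize(a,None,fx=4.5,fy=4.5))
shot('wrist','wrist8')
```

```text
t 18.5 pos [0.5118 0.2236 0.3672] phi 93.05 q6 -1.41 F [ 0.2  0.7 -1. ] w 0.0599
shift [ 0.0018 -0.0005  0.0222] turn 0.001
```

View pics/scene8z.png

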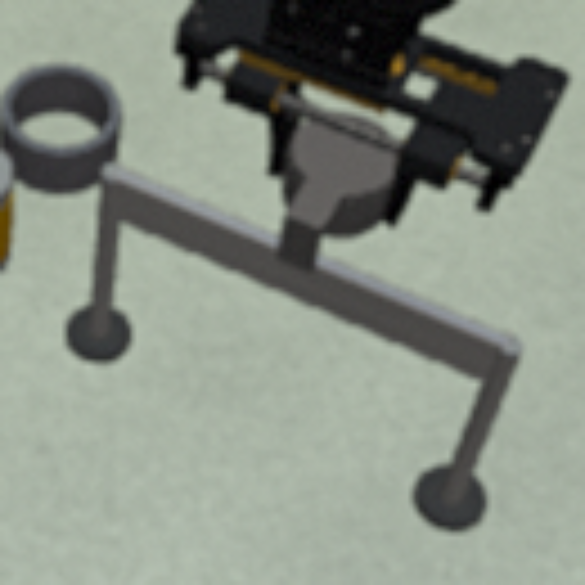

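View pics/wrist8.png

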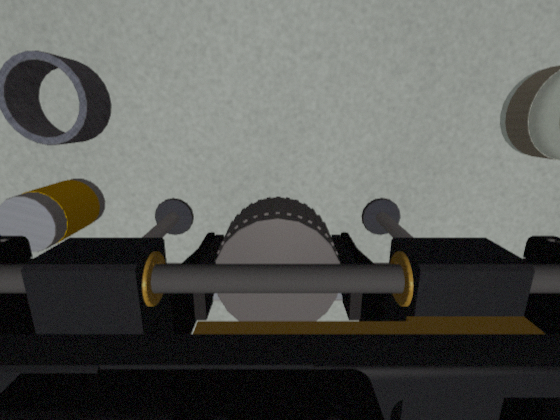

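Run:
```python
from h import *
np.set_printoptions(precision=4,suppress=True)
c=np.load('pics/scene8.npz')
im=c['pixels'][195:235,330:385]; cv2.imwrite('pics/s8zz.png',cv2.resize(im,None,fx=14,fy=14,interpolation=cv2.INTER_CUBIC))
```

View pics/s8zz.png

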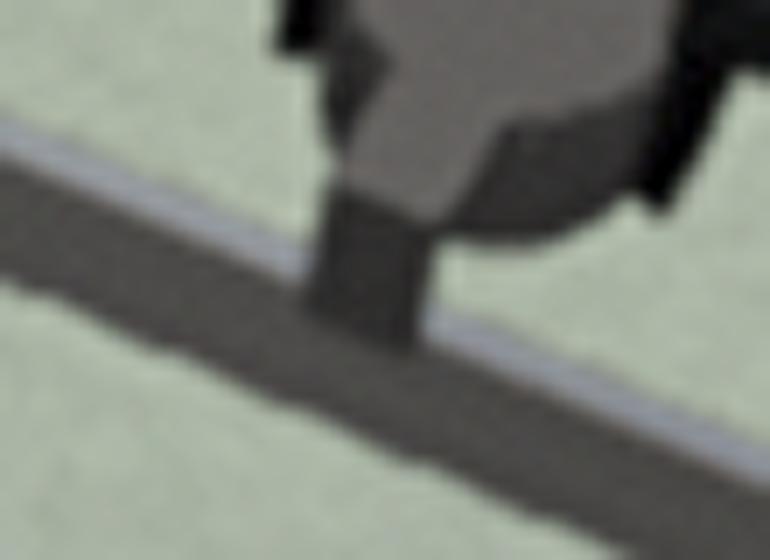

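Run:
```python
from h import *
np.set_printoptions(precision=4,suppress=True)
c=np.load('pics/scene8.npz')
for z in(.177,.18,.183): print('leg outer',onz(c,355.6,218.4,z))
print('rail front',onz(c,355.7,216.6,.17), 'back', onz(c,330+300/14,195+245/14,.17))
print('expected leg', .5118+.057, 'clip top edge', onz(c,330+395/14,195+205/14,.22))
```

```text
leg outer [0.5667 0.2257 0.177 ]
leg outer [0.569  0.2264 0.18  ]
leg outer [0.5712 0.2271 0.183 ]
rail front [0.5563 0.2217 0.17  ] back [0.5506 0.2068 0.17  ]
expected leg 0.5688000000000001 clip top edge [0.5722 0.2288 0.22  ]
```

servo_tool(steps=[0.05,0.001,0,0.01,0,0.05,0.001,0,0.02,0,0.05,0.001,0,0.027,0,0.05,0.001,0,0.034,0,0.05,0.001,0,0.038,0,0.05,0.001,0,0.038,0])

```text
time: 19.4
position: [0.5095, 0.2238, 0.3282]
tool_rot: [-0.027, 1.0, -0.0, -0.0]
ft_force: [0.1, -0.4, -0.4]
grip_width: 0.0601
```

Run:
```python
from h import *
go(.510,.223,.322,93.0)
c=shot('scene','scene9')
a=c['pixels'][160:270,290:420]; cv2.imwrite('pics/scene9z.png',cv2.resize(a,None,fx=6,fy=5.4))
```

```text
t 19.4 pos [0.5095 0.2238 0.3282] phi 93.1 q6 -1.41 F [ 0.1 -0.4 -0.4] w 0.0601
shift [-0.0004 -0.0008  0.0062] turn 0.002
```

View pics/scene9z.png

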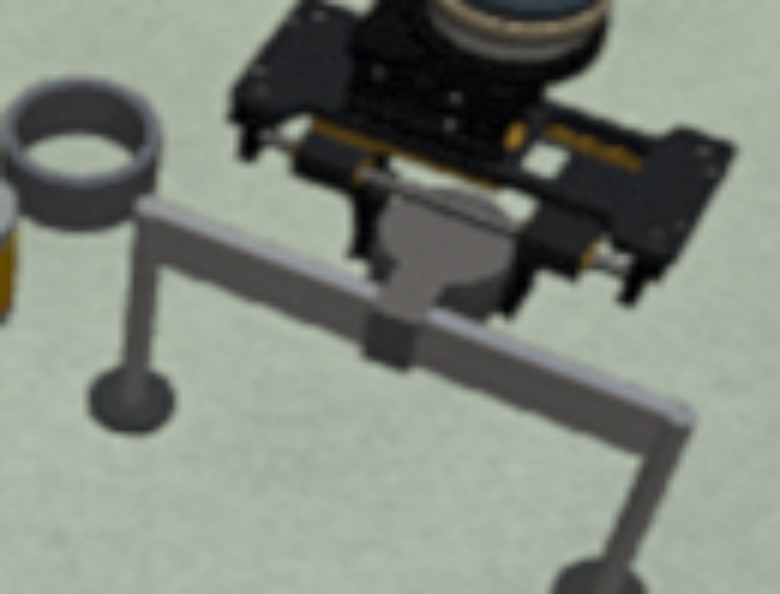

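servo_tool(steps=[0.05,-0.001,0,0,0,0.05,-0.002,0,0,0,0.05,-0.003,0,0,0,0.05,-0.004,0,0,0,0.05,-0.004,0,0,0])

```text
time: 20.08
position: [0.5137, 0.224, 0.3286]
tool_rot: [-0.027, 1.0, 0.0, 0.0]
ft_force: [1.1, 0.4, -1.5]
grip_width: 0.0601
```

servo_tool(steps=[0.05,0,0,0.0015,0,0.05,0,0,0.003,0,0.05,0,0,0.0045,0,0.05,0,0,0.0045,0])

```text
time: 20.58
position: [0.5136, 0.224, 0.3246]
tool_rot: [-0.027, 1.0, -0.0, 0.0]
ft_force: [-0.8, -0.8, 3.7]
grip_width: 0.0598
```

servo_tool(steps=[0.05,0,0,0.0005,0,0.05,0,0,0.001,0,0.05,0,0,0.001,0])

```text
time: 20.95
position: [0.5137, 0.224, 0.3241]
tool_rot: [-0.027, 1.0, 0.0, 0.001]
ft_force: [-2.1, -1.5, 6.9]
grip_width: 0.0598
```

servo_tool(steps=[0.05,0,0,-0.0015,0,0.05,-0.0005,0,-0.0015,0,0.05,-0.001,0,-0.0015,0,0.05,-0.001,0,-0.0015,0])

```text
time: 21.45
position: [0.5141, 0.2241, 0.3244]
tool_rot: [-0.027, 1.0, -0.0, -0.001]
ft_force: [-2.3, -1.2, 4.7]
grip_width: 0.0602
```

servo_tool(steps=[0.05,-0.0005,0,0,0,0.05,-0.001,0,0,0,0.05,-0.001,0,0,0])

```text
time: 21.82
position: [0.5148, 0.2241, 0.3244]
tool_rot: [-0.027, 1.0, -0.0, -0.001]
ft_force: [-5.7, -0.5, 6.0]
grip_width: 0.0601
```

servo_tool(steps=[0.061,0,0,0,0,0.063,0,0,0,0,0.066,0,0,0,0,0.07,0,0,0,0,0.07,0,0,0,0])

```text
time: 22.45
position: [0.5158, 0.2241, 0.3245]
tool_rot: [-0.027, 1.0, 0.0, 0.0]
ft_force: [0.2, 0.1, -0.4]
grip_width: 0.0694
```

Run:
```python
from h import *
go(.510,.223,.322,93.0)
c=shot('scene','scene10')
a=c['pixels'][160:270,290:420]; cv2.imwrite('pics/scene10z.png',cv2.resize(a,None,fx=6,fy=5.4))
shot('wrist','wrist10')
```

```text
t 22.45 pos [0.5158 0.2241 0.3245] phi 93.1 q6 -1.41 F [ 0.2  0.1 -0.4] w 0.0694
shift [ 0.0059 -0.0008  0.0025] turn 0.002
```

View pics/scene10z.png

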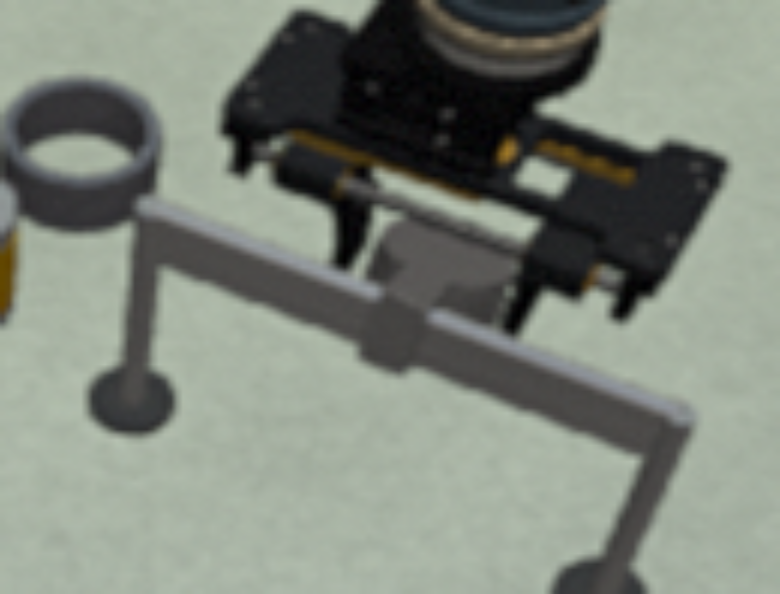

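View pics/wrist10.png

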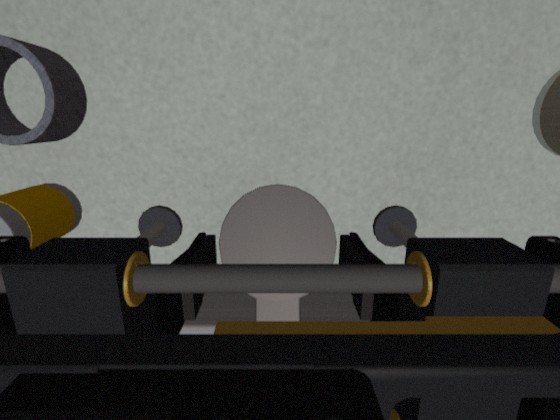

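servo_tool(steps=[0.087,0,0,0,0,0.087,0,0,0,0,0.087,0,0,0,0,0.087,0,0,-0.02,0,0.087,0,0,-0.05,0,0.087,0,0,-0.1,0,0.087,0,0,-0.13,0,0.087,0,0,-0.13,0])

```text
time: 23.55
position: [0.516, 0.2243, 0.4573]
tool_rot: [-0.027, 1.0, 0.001, 0.003]
ft_force: [-0.0, -0.1, -0.3]
grip_width: 0.0869
```

servo_tool(steps=[0.087,0.08,0,0,0,0.087,0.1,0,0,0,0.087,0.1,0,0,0,0.087,0.1,0,0,0,0.087,0.1,0,0,0,0.087,0.1,0,0,0,0.087,0.1,0,0,0])

```text
time: 24.42
position: [0.4162, 0.2187, 0.4543]
tool_rot: [-0.027, 1.0, -0.0, -0.0]
ft_force: [-0.1, 0.3, 0.4]
grip_width: 0.0871
```

Run:
```python
from h import *
go(.510,.223,.322,93.0)
c=shot('scene','scene11'); c2=shot('scene','scene12'); print(np.abs(c['pixels'].astype(int)-c2['pixels']).mean())
a=c['pixels'][160:270,290:420]; cv2.imwrite('pics/scene11z.png',cv2.resize(a,None,fx=6,fy=5.4,interpolation=cv2.INTER_CUBIC))
shot('top','top11')
```

```text
t 24.43 pos [0.4162 0.2187 0.4543] phi 93.08 q6 -1.38 F [-0.1  0.3  0.4] w 0.0871
shift [-0.0939 -0.0008  0.1323] turn 0.001
1.2085218253968253
```

View pics/scene11z.png

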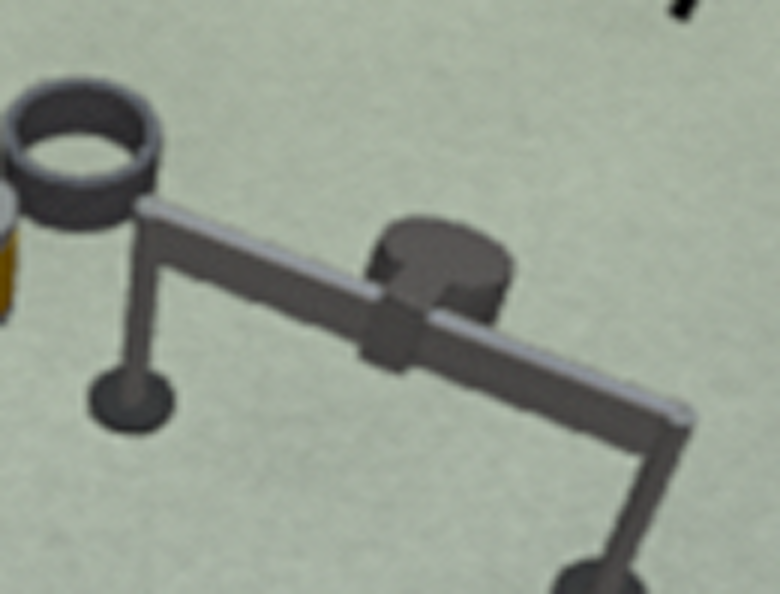

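View pics/scene11.png

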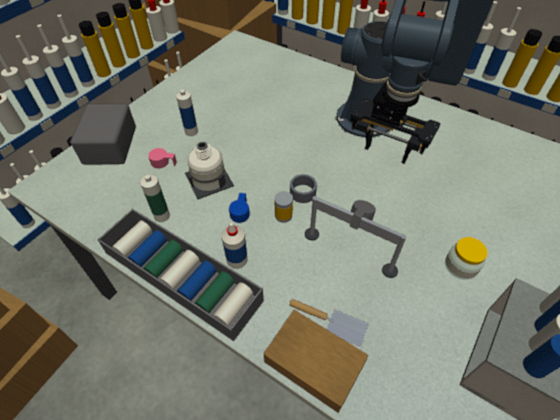

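View pics/top11.png

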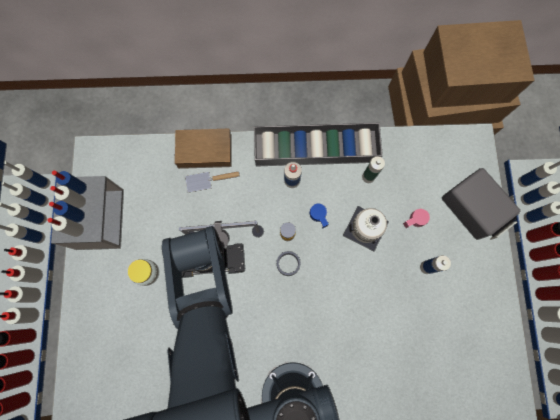

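Run:
```python
from h import *
a=np.load('pics/scene11.npz')['pixels'].astype(int);b=np.load('pics/scene12.npz')['pixels'].astype(int);z=np.load('pics/scene0.npz')['pixels'].astype(int)
print(np.abs(a-b)[195:235,345:385].max())
d=np.abs(a-z).max(2)[140:340,60:500]>45; ys,xs=np.where(d); print('changed', len(ys)); 
n,l,s,_=cv2.connectedComponentsWithStats(d.astype(np.uint8)); print([(r[0]+60,r[1]+140,r[2],r[3],r[4]) for r in s[1:] if r[4]>6])
print(hand_in())
```

```text
6
changed 1210
[(np.int32(183), np.int32(140), np.int32(31), np.int32(22), np.int32(403)), (np.int32(365), np.int32(140), np.int32(7), np.int32(10), np.int32(51)), (np.int32(397), np.int32(140), np.int32(35), np.int32(24), np.int32(346)), (np.int32(199), np.int32(143), np.int32(6), np.int32(4), np.int32(21)), (np.int32(351), np.int32(200), np.int32(25), np.int32(21), np.int32(367)), (np.int32(350), np.int32(224), np.int32(8), np.int32(5), np.int32(22))]
the job is handed in; nothing more can be done
None
```

The cap is off the canister and hanging by its clip over the steel rail, and the job is handed in. I turned the cap about 323° counter-clockwise in two strokes with one regrip. I then lifted it free, carried it to the rail, lowered the slot over the bar, released it and backed the gripper away. The cap never touched the counter. It took about 24.5 s of the 72 s allowed.

- **Hang:** the last pictures show the bar in the slot, with the leg on the far side. Two pictures taken 0.05 s apart, about 2 s after release, match to within noise.
- **Tilt:** I had meant to leave the cap level, with its wall flush against the bar, but it settled tilted when I let go. It still hangs securely on the clip.
- **Bystanders:** compared with the first scene picture, the only changes in the work area checked are the cap gone from the canister, the cap on the rail and the arm itself.
- **Forces and measurements:** wrist force stayed under about 10 N in every reading. The fixed cameras disagreed with each other by about 6 mm on the cap and rail. I used the wrist camera's close-up measurements instead, and the contact felt when placing the cap agreed with them to about 2 mm.

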